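Slide the rack into the under-sink organiser past its sprung gate

ROBOT

A 6-joint arm with a two-finger parallel gripper is mounted at the origin on the work surface. World frame = base frame: x ahead of the robot, y to its left, z up, the work surface at z = 0. Lengths are in m, angles in rad, forces in N, time in s.
With the tool pointing down it reaches from about 0.275 to 0.75 m from the base axis. Payload 10.2 kg.
Tool frame: the origin (TCP) lies midway between the tips of the shut fingers; the grasp point (between the pads) lies 19 mm behind it (env.hold_point_z is the distance from the TCP to the grasp point, in m); x points along the fingers, z is the direction in which the jaws open and shut, and the axes are right-handed (so a half turn about x gives the same grasp; the last joint's range is limited). The gripper opens to 85 mm and grips with 20 to 120 N. Pads are 22 mm wide; open, the fingers measure 114 mm over their backs; the gripper's body (76 mm by 85 mm) begins 54 mm behind the grasp point. The pads swing forward as they close: fully open they stand 13 mm farther back than shut.
Start: joints at [-1.372, 0.313, 1.498, -0, 1.331, -0.223], TCP at [0.215, -0.479, 0.197] pointing down, gripper open.
Joint ranges: [-2.94, 2.94], [-0.97, 2.17], [0.19, 2.56], [-1.23, 4.37], [0.02, 3.11], [-2.88, 2.88]. Speed limits (rad/s): [2.39, 2.39, 3.01, 3.14, 3.14, 3.14].

INTERFACE

Orientations are given as a unit quaternion [x, y, z, w].
In Python, from bench import env, kinematics, monitor, eyes, job gives the robot as it stands. The module is installed in compiled form; this text tells all that it offers. Calls block until the motion is done:
- env.reach(position, orientation): joint-space move of the TCP to a pose.
- env.movel(position, velocity=0.15, frame=None, guard=None): straight line of the TCP; frame=None keeps the orientation; velocity is the mean speed in m/s. With guard (N) it stops when the force on the tool has changed by that much, and returns True; else False.
- env.set_joints(angles): joint-space move.
- env.release() and env.close_gripper(effort=None): open the fingers fully, or close them until they stop; effort is the grip in N (None keeps the last).
- env.hold(seconds).
- kinematics.ik(position, orientation): joint angles nearest the present ones, or None.
- monitor.sense(): the state.
- eyes.grab_frame(name): name is "scene" or "top"; returns a dict with "frame" (420x560x3 uint8, red, green, blue), "mtx" (3x3 intrinsics, pixels), "view" (4x4, takes a point from world to camera coordinates). Camera axes: x right, y down, z forward; pixel columns grow to the right and rows downward; lengths in m; the calibration is good to about 2 mm. A picture is of the moment at which its call begins. There is no depth.
A pose or a line that the arm cannot do raises env.MotionError and nothing moves.
- job.hand_in(): hands the job in, once; it reports no verdict.
The state is a dict: "clock": time; "joints": joint angles; "qvel": joint speeds; "joint_efforts": joint torques, N m; "position": TCP position; "ee_rot": TCP orientation; "contact_force": force on the tool from outside, world axes, zero at the start; "ft_torque": the same for the moment, N m; "finger_gap": opening from 0.0 (shut) to 1.0 (fully open).
Only numpy, scipy, OpenCV 4.12 (cv2) and the standard library are available. Lean on these libraries where they do the work, as an engineer would, in place of code of your own. Each camera call takes 0.05 s, during which the arm holds its last target. There are 200 camera calls.

TASK

Put the white slide rack away in the organiser by pushing only, picking nothing up: swing the self-closing gate open towards the rack and hold it there with one fingertip while another fingertip (the rack's empty front pocket gives it a wall to push on) slides the rack along its runners until its nose is well past the gate's free edge. Then push the rack fully home against the back of the organiser and let the gate spring shut behind it. Do not lift the rack or tip the ramekin riding in it, and leave the caddy, wrench, brush and jar where they are.

Things in the scene. Friction and masses are not known exactly. Their poses are not given: they have to be found in the camera images.
- organiser: Fixed low grey painted metal organiser, 459 x 124 mm. x = way the rack goes in, y = left, z up; origin on the mat in the gate line, midway between the runners. Base pan 4 mm thick, x -300 to 159, y -56 to 68 mm. Two runners guide the rack: inner faces y = +-41.5, tops z = 12 mm, x -290 to 155. Before the gate only these stand beside the rack, so fingers have room above z = 12 mm.
- back_stop (a point): Middle of the inner face of the organiser's back wall (155, 0, 35 mm in the organiser's frame). The bay behind the gate is empty and open above; its side walls are 66 mm high, inner faces at y = -44 and 62 mm, from the gate line to here.
- gate_hinge (a point): On the axis of the gate's vertical hinge pin, left of the mouth: 3 mm before the organiser's origin, 62 mm to its left, shown at z = 40 mm. The gate's leaf is flat bare steel, 3 mm thick, 109 mm from this axis to its rolled free edge, from z = 14 to 66 mm.
- gate (a joint): Gate angle a, rad: 0 shut, 1.57 pointing back along the runners, stop at 2.1. Opens only outwards (free edge at x = -3 - 109 sin a, y = 62 - 109 cos a mm of the organiser), so the rack cannot push it open; when shut, push its inner face from inside the bay. A light spring always shuts it (about 0.2 N at the edge when shut, 1 N wide open). Let go against the rack's side, its edge slides along it.
- gate_edge (a point): Point on the free edge of the gate, mid-height of the leaf (40 mm above the mat).
- rack: Loose white plastic slide rack, an open tray 138 x 78 x 36 mm, about 0.3 kg, on the pan between the runners, just outside the gate's swing. Origin: centre of its underside; x to its front (towards the bay), y left. Walls and floor 3 mm. A cross wall at x = 5 to 8 mm parts the empty front pocket from the rear one, which holds the ramekin. Home, its rear face is 17 mm inside the gate line.
- rack_front (a point): Middle of the rack's front face, 69 mm ahead of its origin, 18 mm above its underside. At home it is against the back stop.
- pocket (a point): Centre of the floor of the rack's empty front pocket, 37 mm ahead of the rack's origin; the pocket is 58 mm long and 72 mm wide inside, walls 33 mm above this floor.
- ramekin: Small white ceramic ramekin, 62 mm across, 36 mm high, 0.11 kg, standing in the rack's rear pocket; origin at the centre of its underside.
- caddy: Bystander: green compost caddy with flip-top lid, 200 x 210 x 208 mm; origin at the centre of its underside.
- wrench: Bystander: steel pipe wrench lying flat, about 270 mm long, 20 mm high.
- brush: Bystander: blue scrubbing brush lying on its bristles, 165 x 55 x 43 mm.
- jar: Bystander: clear glass jar with a metal twist cap, 68 mm across, 95 mm high.
Not all that is in view belongs to the job. What is shaped like the rack but brown, orange or yellow is not meant.

How it is judged:
On the way, in this order (a step that is already met when the one before it is completed fails the run):
1. a finger holds the gate open while the rack's nose is pushed past the gate's free edge (value of joint gate above 1.3 rad and contact force between the fingers and gate above 0.2 N and contact force between the fingers and rack above 0.2 N and x of rack_front in the frame of organiser above -0.098 m), for 0.2 s.
2. the rack is home at the back of the organiser (x of rack_front in the frame of organiser above 0.147 m), for 0.1 s.
At the end, for the whole second after the job is handed in: The rack lies flat on the pan with its front face within 8 mm of the back stop, at rest; the gate is shut behind it (under 0.06 rad); the ramekin stands upright in the rack's rear pocket (x of rack_front in the frame of organiser above 0.147 m and value of joint gate below 0.06 rad and angle between the x axis of rack and the x axis of organiser, either way round below 0.1 rad and z of rack in the frame of organiser below 0.01 m and linear speed of rack below 0.02 m/s and angle between ramekin's own z axis and vertical below 0.15 rad and horizontal distance between ramekin and rack below 0.045 m); the robot touches nothing.
It fails at once if the rack is lifted (more than 12 mm) or tilted (height (world z) of rack above 0.016 m or angle between rack's own z axis and vertical above 0.2 rad).
It fails at once if the ramekin is lifted out or tipped (height (world z) of ramekin above 0.025 m or angle between ramekin's own z axis and vertical above 0.4 rad).
It fails at once if a bystander is moved by more than 20 mm (distance of any of caddy, wrench, brush, jar from where it was at the start of the episode above 0.02 m).
It also fails if it takes over 61 s, if anything falls off the work surface, if the arm or the gripper's body presses on something with over 40 N, if the wrist force passes 120 N, or if a joint passes its speed limit or range.

## Working session

There is one attempt and no reset: what is moved stays moved. The work goes in short steps, each a Python script; the robot and the scene stay as the last script left them, time stands still between calls to the robot, and variables do not carry over. Pictures are saved under pics/ and viewed, about 8 in all and at most 12, crops included, and the job is handed in when it is done.

```bash
mkdir -p pics; python3 - <<'E'
from bench import env,kinematics,monitor,eyes
import cv2,numpy as np
for n in("top","scene"):
    f=eyes.grab_frame(n); cv2.imwrite(f"pics/{n}0.png",f["frame"][:,:,::-1]); np.savez(f"{n}0.npz",**f); print(n,f["mtx"].round(1).tolist(),f["view"].round(3).tolist())
s=monitor.sense();print(s["clock"],s["position"],s["ee_rot"],env.hold_point_z)
E
```

```text
top [[488.2, 0.0, 278.0], [0.0, 488.2, 202.0], [0.0, 0.0, 1.0]] [[-0.025, -1.0, -0.003, 0.046], [-0.98, 0.025, -0.199, 0.514], [0.199, -0.002, -0.98, 1.296], [0.0, 0.0, 0.0, 1.0]]
scene [[389.0, 0.0, 282.0], [0.0, 389.0, 213.5], [0.0, 0.0, 1.0]] [[-0.816, 0.577, 0.011, 0.426], [0.483, 0.692, -0.537, -0.231], [-0.317, -0.433, -0.844, 1.437], [0.0, 0.0, 0.0, 1.0]]
0.1 [ 0.21487671 -0.47873582  0.19693507] [ 0.38451265  0.59386031 -0.38398087  0.59332845] 0.0187
```

View pics/top0.png

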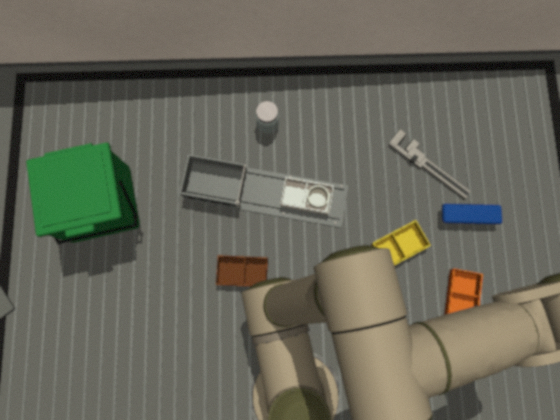

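View pics/scene0.png

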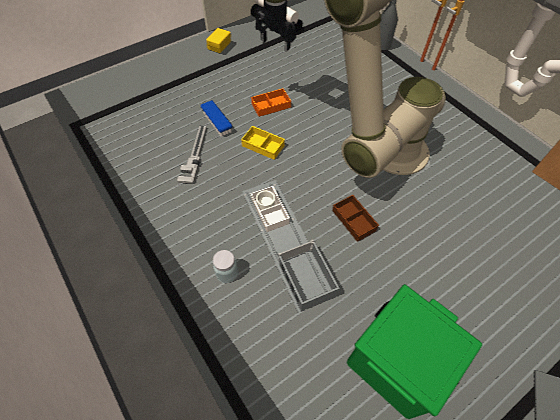

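The top view shows the organiser at columns 183–346, rows 157–223, with its bay to the left (world +y) and the rack at about (307,195). I'll enlarge that area.

```bash
python3 - <<'E'
import cv2,numpy as np
im=cv2.imread("pics/top0.png")[145:235,170:360]; im=cv2.convertScaleAbs(im,alpha=1.3)
cv2.imwrite("pics/c0.png",cv2.resize(im,None,fx=4,fy=4,interpolation=cv2.INTER_CUBIC))
im=cv2.imread("pics/scene0.png")[175:315,235:350]
cv2.imwrite("pics/c1.png",cv2.resize(im,None,fx=4,fy=4,interpolation=cv2.INTER_CUBIC))
E
```

```text
(no output)
```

View pics/c0.png

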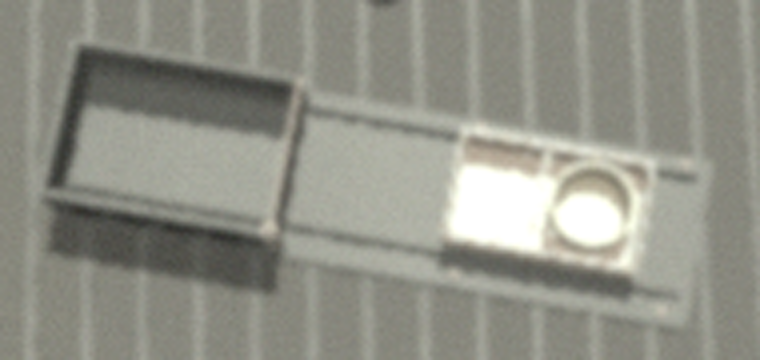

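View pics/c1.png

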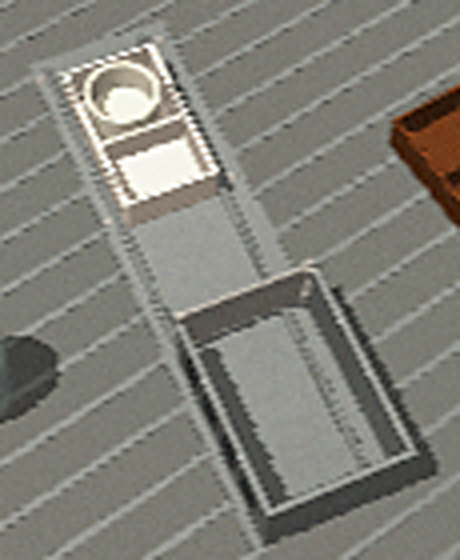

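```bash
cat > h.py <<'E'
import numpy as np,cv2
from scipy.optimize import least_squares
def T(p,P):
    c,s=np.cos(p[2]),np.sin(p[2]);P=np.atleast_2d(P)
    return np.c_[p[0]+c*P[:,0]-s*P[:,1],p[1]+s*P[:,0]+c*P[:,1],P[:,2]]
def proj(f,W):
    C=W@f["view"][:3,:3].T+f["view"][:3,3];u=C@f["mtx"].T;return u[:,:2]/u[:,2:]
E
cat > fit.py <<'E'
from h import *
F={n:dict(np.load(n+"0.npz")) for n in("top","scene")}
off={"top":(170,145),"scene":(235,175)}
org={"top":[(78,45,159,-46,66),(47,196,159,65,66),(300,85,-3,-47,66),(268,230,-3,62,66),(712,160,-300,-56,4),(690,325,-300,68,4)],
"scene":[(38,68,-300,-56,4),(160,25,-300,68,4),(315,265,-3,62,66),(180,318,-3,-47,66),(268,520,159,-46,66),(432,465,159,65,66)]}
rk={"top":[(460,128,69,-39,40),(655,160,-69,-39,40),(443,245,69,39,40),(632,268,-69,39,40)],
"scene":[(68,78,-69,-39,40),(152,45,-69,39,40),(128,208,69,-39,40),(218,178,69,39,40)]}
def fit(D,p0):
    def r(p):
        return np.concatenate([(proj(F[n],T(p,np.array(D[n])[:,2:]/1e3))-(np.array(D[n])[:,:2]/4+off[n])).ravel() for n in D])
    s=least_squares(r,p0);print(s.x.round(4),s.fun.reshape(-1,2).round(1).tolist());return s.x
o=fit(org,[.55,.05,1.5]);q=fit(rk,[.55,-.1,1.5])
c,s=np.cos(o[2]),np.sin(o[2]);d=q[:2]-o[:2];print("rack in org",c*d[0]+s*d[1],-s*d[0]+c*d[1],q[2]-o[2])
np.save("org.npy",o)
E
python3 fit.py
```

```text
[0.5737 0.1359 1.3688] [[-2.4, -0.8], [-3.3, -0.2], [-0.7, -1.3], [-0.3, 0.4], [-0.3, 0.3], [-1.3, 1.1], [-2.4, -0.8], [0.6, -1.5], [-0.7, -0.3], [-0.6, -0.5], [1.6, -1.6], [-3.2, -3.3]]
[ 0.5361 -0.0467  1.3751] [[-0.8, 0.3], [-1.0, 0.4], [-1.3, -2.2], [0.6, 0.4], [-1.1, -1.2], [-0.3, -0.6], [0.3, -0.5], [0.5, -1.6]]
rack in org -0.1864170887205124 0.00026232107807061533 0.006279594227213137
```

```bash
cat >> fit.py <<'E'
def ov(n,o,q):
    f=F[n];x,y=off[n];h,w=(90,190) if n=="top" else (140,115)
    im=cv2.resize(cv2.convertScaleAbs(f["frame"][y:y+h,x:x+w,::-1].copy(),alpha=1.2),None,fx=4,fy=4,interpolation=cv2.INTER_CUBIC)
    def L(p,P,c):cv2.polylines(im,[((proj(f,T(p,np.array(P)/1e3))-off[n]+.5)*4*8).astype(int)],True,c,1,cv2.LINE_AA,3)
    L(o,[(-300,-56,4),(159,-56,4),(159,68,4),(-300,68,4)],(0,255,0))
    L(o,[(0,-44,66),(155,-44,66),(155,62,66),(0,62,66)],(0,0,255))
    L(o,[(-3,62,66),(-3,-47,66),(-3,-47,14)],(255,0,0))
    L(o,[(-290,41.5,12),(155,41.5,12)],(255,255,0));L(o,[(-290,-41.5,12),(155,-41.5,12)],(255,255,0))
    L(q,[(69,-39,40),(69,39,40),(-69,39,40),(-69,-39,40)],(255,0,255))
    return im
a,b=ov("top",o,q),ov("scene",o,q)
cv2.imwrite("pics/ov.png",np.vstack([a[:,:760],]));cv2.imwrite("pics/ov2.png",b)
E
python3 fit.py >/dev/null
```

```text
(no output)
```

View pics/ov.png

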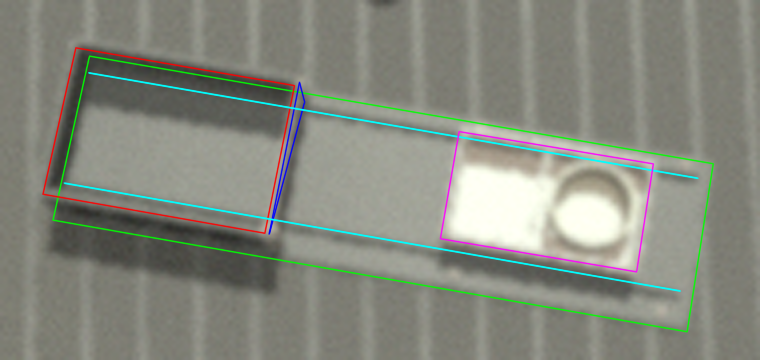

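View pics/ov2.png

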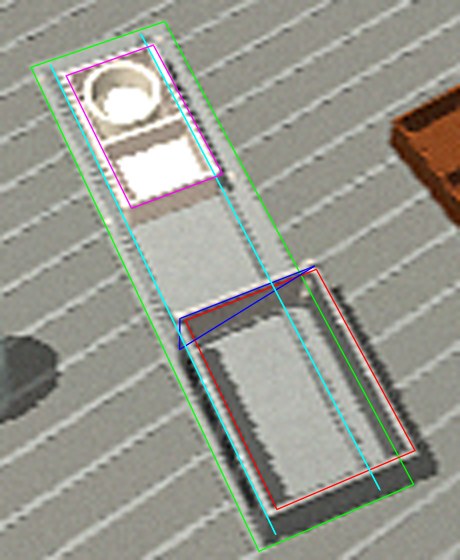

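The overlay fits to about 2–3 mm. The gate line and rack outline coincide in both views, the rack nose is at x ≈ -117, and its y offset is about 0. I'll open the gate with the fully open gripper, one finger in the bay and the other passing above the rack.

```bash
cat >> h.py <<'E'
from bench import env,kinematics,monitor,eyes
from scipy.spatial.transform import Rotation as R
o=np.load("org.npy")
def W(x,y,z):return T(o,[x/1e3,y/1e3,z/1e3])[0]
def quat(th,flip=False):  # jaw dir at angle th (deg) from organiser y towards x
    a=o[2]+np.pi/2-np.radians(th)+(np.pi if flip else 0);z=np.array([np.cos(a),np.sin(a),0]);x=np.array([0,0,-1.])
    return R.from_matrix(np.c_[x,np.cross(z,x),z]).as_quat()
TH=40;d=np.array([np.sin(np.radians(TH)),np.cos(np.radians(TH))]);w=np.array([d[1],-d[0]]);S=99.5
def C(A):return np.asarray(A)-d*S/2     # tool centre from finger A (organiser mm)
def Aat(a,r=72,m=0):
    n=np.array([np.cos(a),-np.sin(a)]);e=7.25*abs(d@n)+11*abs(w@n)+1.5+m
    return np.array([-3,62])+r*np.array([-np.sin(a),-np.cos(a)])+e*n
def snap(n,name):
    f=eyes.grab_frame(n);np.savez(name+".npz",**f);cv2.imwrite(f"pics/{name}.png",f["frame"][:,:,::-1])
def st(t=""):
    s=monitor.sense();p=s["position"]-np.r_[o[:2],0];c,k=np.cos(o[2]),np.sin(o[2])
    print(t,"t%.1f"%s["clock"],"org",((c*p[0]+k*p[1])*1e3).round(1),((-k*p[0]+c*p[1])*1e3).round(1),(p[2]*1e3).round(1),"F",s["contact_force"].round(1),"gap %.2f"%s["finger_gap"])
E
python3 - <<'E'
from h import *
for fl in(0,1):
    print(fl,[None if (j:=kinematics.ik(W(*C(Aat(a)),z),quat(TH,fl))) is None else j.round(2).tolist() for a,z in((0,150),(0,37),(.8,37),(1.7,11))])
    j=kinematics.ik(W(135,0,22),quat(0,fl));print(j)
print(Aat(0),C(Aat(0)),Aat(1.7))
E
```

```text
0 [[-0.02, 0.57, 1.24, -0.0, 1.33, -2.26], [-0.02, 0.69, 1.35, -0.0, 1.1, -2.26], [-0.11, 0.63, 1.46, -0.0, 1.05, -2.35], [-0.16, 0.55, 1.68, -0.0, 0.91, -2.4]]
[ 2.42038819e-01  7.68679193e-01  1.24502911e+00 -4.44089210e-16
  1.12788435e+00 -2.69757156e+00]
1 [[-0.02, 0.57, 1.24, -0.0, 1.33, 0.88], [-0.02, 0.69, 1.35, -0.0, 1.1, 0.88], [-0.11, 0.63, 1.46, -0.0, 1.05, 0.79], [-0.16, 0.55, 1.68, -0.0, 0.91, 0.74]]
[ 2.42038819e-01  7.68679193e-01  1.24502911e+00 -4.44089210e-16
  1.12788435e+00  4.44021097e-01]
[ 11.58669904 -10.        ] [-20.39198454 -48.11071105] [-76.14364699  57.85561783]
```

```bash
python3 - <<'E'
from h import *
q=quat(TH,True)
env.release();env.reach(W(*C(Aat(0,m=8)),150),q);st("above")
print(env.movel(W(*C(Aat(0,m=8)),37),0.12,q,guard=4));st("down")
for a in np.arange(0,1.5,.15):
    if env.movel(W(*C(Aat(a,m=0)),37),0.07,q,guard=15):print("guard",a);break
st("swung")
env.movel(W(*C((-78,60)),37),0.06,q,guard=15);st("open")
snap("top","open")
im=cv2.imread("pics/open.png")[145:235,170:360];cv2.imwrite("pics/open_c.png",cv2.resize(im,None,fx=3,fy=3))
snap("scene","open_s")
im=cv2.imread("pics/open_s.png")[150:320,200:370];cv2.imwrite("pics/open_s.png",cv2.resize(im,None,fx=3.4,fy=3.4,interpolation=cv2.INTER_CUBIC))
E
```

```text
above t2.9 org -13.2 -48.4 150.1 F [-0.4  0.5  0.5] gap 1.00
False
down t4.0 org -12.3 -48.6 37.9 F [0.1 0.4 0.9] gap 1.00
swung t7.0 org -101.9 -6.3 37.1 F [0.4 0.7 0.2] gap 1.00
open t7.6 org -109.9 21.5 37.2 F [-0.   1.   0.7] gap 1.00
```

View pics/open_s.png

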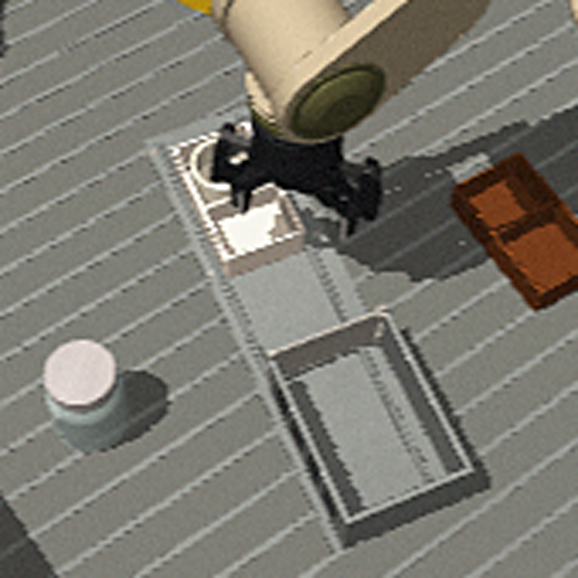

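The gate is still shut: its line runs from (385,315) to (270,350). The finger slipped over or past it, so I'll compare the tip pixels A (350,230) and B (240,205) with my model.

```bash
python3 - <<'E'
from h import *
f=dict(np.load("open_s.npz"))
s=monitor.sense();print(s["position"],s["clock"])
for z in(37,50,63,75):
    for S_ in(99.5,85):
        A=np.array(C((-78,60)))
        P=[W(*(A+k*d*S_/2),z) for k in(1,-1)]
        print(z,S_,((proj(f,np.array(P))-(200,150))*3.4).round(0).tolist())
E
```

```text
[0.53060679 0.03247793 0.03706257] 7.7167
37 99.5 [[344.0, 259.0], [241.0, 232.0]]
37 85 [[336.0, 257.0], [248.0, 234.0]]
50 99.5 [[345.0, 252.0], [240.0, 225.0]]
50 85 [[337.0, 250.0], [248.0, 227.0]]
63 99.5 [[345.0, 244.0], [240.0, 218.0]]
63 85 [[338.0, 242.0], [248.0, 219.0]]
75 99.5 [[346.0, 237.0], [240.0, 210.0]]
75 85 [[338.0, 235.0], [248.0, 212.0]]
```

```bash
python3 - <<'E'
from h import *
f=dict(np.load("open_s.npz"));g=dict(np.load("open.npz"))
def crop(f,x,y,w,h,k):
    im=cv2.resize(np.clip(255*(f["frame"][y:y+h,x:x+w,::-1]/255.)**.5,0,255).astype(np.uint8),None,fx=k,fy=k,interpolation=cv2.INTER_CUBIC)
    for z,c in((50,(0,255,0)),(70,(0,0,255))):
        for kk in(1,-1):
            A=C((-78,60))+kk*d*S/2
            P=[W(*(A+i*7.25*d+j*11*w),z) for i,j in((1,1),(1,-1),(-1,-1),(-1,1))]
            cv2.polylines(im,[((proj(f,np.array(P))-(x,y)+.5)*k).astype(int)],True,c,1)
    return im
cv2.imwrite("pics/z1.png",np.hstack([crop(f,250,170,75,75,7),]))
a=crop(f,255,175,62,80,6);b=crop(g,265,160,70,80,6);cv2.imwrite("pics/z1.png",np.hstack([a,b]))
E
```

```text
(no output)
```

View pics/z1.png

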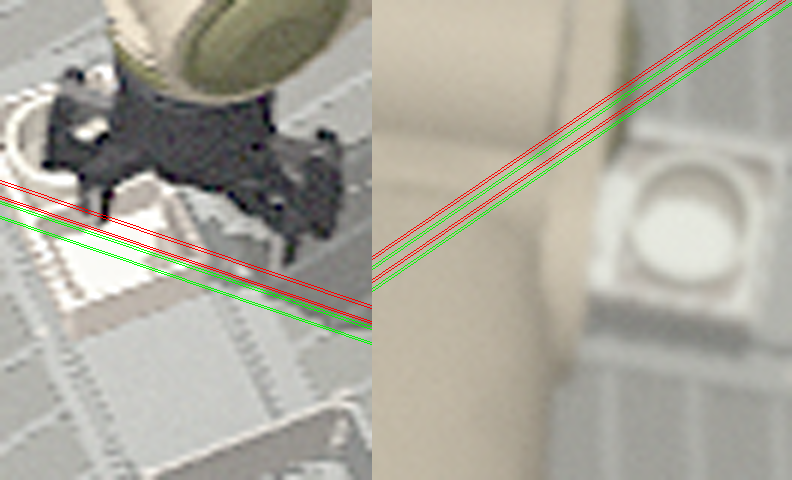

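Here the visible fingertips, A at (290,262) and B at (103,222) in the left panel, project to about 70 mm high rather than 50. I'll probe down here with a guard, B over the pocket and A over the runner, to measure the actual tip height.

```bash
python3 - <<'E'
from h import *
q=quat(TH,True);c=C((-78,60))
for z in(15,5,0,-5,-10,-15,-20):
    g=env.movel(W(*c,z),0.03,q,guard=4);st(f"{z} {g}")
    if g:break
snap("scene","probe")
f=dict(np.load("probe.npz"))
im=np.clip(255*(f["frame"][165:235,245:335,::-1]/255.)**.6,0,255).astype(np.uint8)
cv2.imwrite("pics/probe.png",cv2.resize(im,None,fx=7,fy=7,interpolation=cv2.INTER_CUBIC))
E
```

```text
15 False t8.6 org -110.0 21.8 15.1 F [-0.6 -0.1  0.2] gap 1.00
5 False t9.1 org -110.0 22.0 4.8 F [0.3 0.1 0. ] gap 1.00
0 False t9.4 org -110.0 22.0 -0.2 F [-0.4 -0.3  0.6] gap 1.00
-5 False t9.7 org -110.0 22.0 -5.2 F [-0.   0.8 -0.2] gap 1.00
-10 False t10.0 org -110.0 22.1 -10.2 F [ 0.4 -0.2  0.6] gap 1.00
-15 False t10.3 org -110.0 22.0 -15.2 F [-0.3 -0.2 -0.4] gap 1.00
-20 False t10.7 org -110.0 22.1 -20.2 F [-1.2  1.3  0.3] gap 1.00
```

View pics/probe.png

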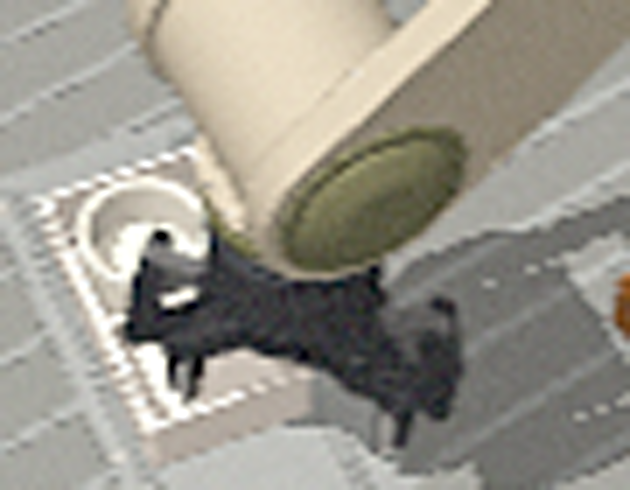

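No contact down to TCP z = -20. By projection the open tips sit about 38 mm behind the TCP, so the first pass went over the 66 mm gate. I'll redo the swing lower, then tilt so that B dips into the pocket while A stays on the leaf above the rack's rim.

```bash
cat >> h.py <<'E'
OFF=38;S=97
def pose(A,zA,tilt=0):
    """TCP pose (world) for open finger A tip at organiser A, height zA; tilt deg lowers finger B"""
    t=np.radians(tilt);Ro=R.from_quat(quat(TH,True));base=R.from_euler('z',o[2]).apply
    Z=-base([d[0],d[1],0]);ax=np.cross(Z,[0,0,-1.])   # tool z points to B
    r=R.from_rotvec(ax/np.linalg.norm(ax)*t)*Ro
    M=r.as_matrix();zt=M[:,2] if M[:,2]@Z>0 else -M[:,2]
    return W(*A,zA)+zt*S/2/1e3+M[:,0]*OFF/1e3, r.as_quat()
def go(A,zA,v,tilt=0,guard=15):
    p,q=pose(A,zA,tilt);return env.movel(p,v,q,guard=guard)
E
python3 - <<'E'
from h import *
print(pose((-78,60),46,12)[0],W(*C((-78,60)),8), kinematics.ik(*pose((-78,60),46,12)))
go((-78,60),120,.15);go(Aat(0,m=8),120,.2);print(go(Aat(0,m=8),49,.1,guard=4));st("down")
for a in np.arange(0,1.5,.15):
    if go(Aat(a),49,.06):print("guard",a);break
go((-78,59),49,.06);st("open")
snap("scene","open2")
f=dict(np.load("open2.npz"))
im=np.clip(255*(f["frame"][165:285,240:350,::-1]/255.)**.6,0,255).astype(np.uint8)
cv2.imwrite("pics/open2.png",cv2.resize(im,None,fx=5,fy=5,interpolation=cv2.INTER_CUBIC))
E
```

```text
[ 0.52386109  0.0405074  -0.00125333] [0.52943022 0.03348778 0.008     ] [-0.22047413  0.63034612  1.59942746  0.14868939  1.08028795  0.59841677]
False
down t13.2 org -11.6 -47.6 11.7 F [-0.1  0.1  0.2] gap 1.00
open t17.1 org -109.3 21.5 11.1 F [ 1.7 -0.3 -0. ] gap 1.00
```

View pics/open2.png

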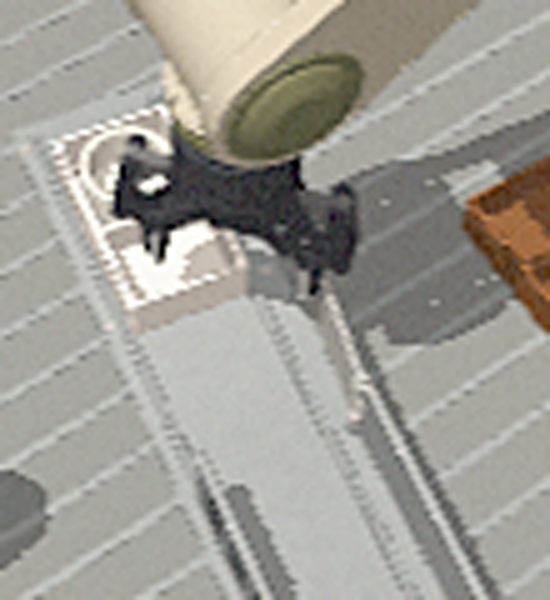

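The gate is now open: the leaf runs from its hinge at (365,390) to A's tip at (315,290), and the tool feels about 1.7 N from the spring. B's tip at (160,258) is over the pocket. Next I tilt B in and push.

```bash
python3 - <<'E'
from h import *
print(go((-78,59),46,.03,12,guard=6));st("tilted")
for x in(-70,-64,-58,-52,-46,-40,-36,-32):
    g=go((x,59),46,.02,12,guard=15);st(f"{x} {g}")
    if g:break
env.hold(.3);snap("scene","push");snap("top","push_t")
f=dict(np.load("push.npz"))
im=np.clip(255*(f["frame"][165:285,240:350,::-1]/255.)**.6,0,255).astype(np.uint8)
cv2.imwrite("pics/push_c.png",cv2.resize(im,None,fx=5,fy=5,interpolation=cv2.INTER_CUBIC))
E
```

```text
False
tilted t17.8 org -103.5 28.7 -1.3 F [ 0.4 -0.2 -1. ] gap 1.00
-70 False t18.3 org -95.3 28.7 -1.2 F [ 0.2 -1.2  1.2] gap 1.00
-64 False t18.8 org -89.2 28.7 -1.2 F [ 0.7 -2.2  1.5] gap 1.00
-58 False t19.2 org -83.3 28.7 -1.2 F [ 1.4 -3.   1.5] gap 1.00
-52 False t19.7 org -77.4 28.7 -1.2 F [ 0.8 -3.6  1.8] gap 1.00
-46 False t20.1 org -71.4 28.7 -1.2 F [ 1.8 -3.1  1. ] gap 1.00
-40 False t20.6 org -65.5 28.7 -1.3 F [ 0.9 -4.4  1.6] gap 1.00
-36 False t20.9 org -61.5 28.6 -1.2 F [ 1.9 -4.8  2.2] gap 1.00
-32 False t21.3 org -57.5 28.6 -1.2 F [ 1.  -4.7  1.7] gap 1.00
```

View pics/push_c.png

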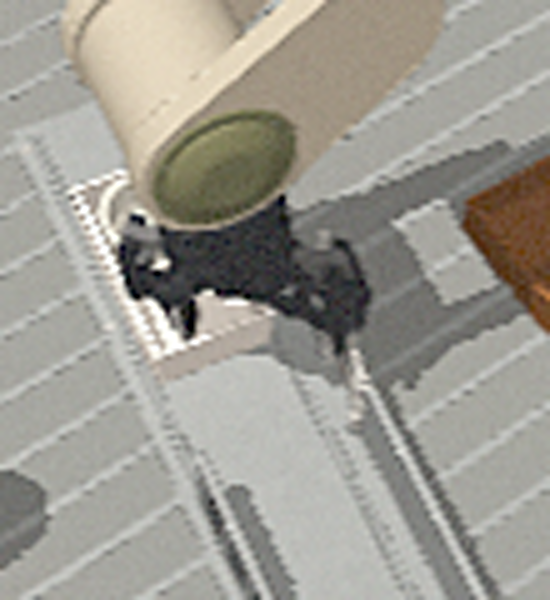

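The rack moved: its front-right top corner is now at about (160,358) and its front edge runs to (270,312). I'll compute the nose position.

```bash
python3 - <<'E'
from h import *
f=dict(np.load("push.npz"))
for (u,v),y in(((160,358),-39),((270,312),39)):
    px=np.array([u/5+240,v/5+165])
    X=np.arange(-130,-50,2.);P=proj(f,np.array([W(x,y,40) for x in X]));e=np.linalg.norm(P-px,axis=1);print(X[e.argmin()],e.min())
E
```

```text
-78.0 0.0927854706315218
-82.0 0.7141113105140313
```

The nose is at x ≈ -80, well past the required -98, with A still against the leaf. Now I lift out, close the gripper, re-enter the pocket and push home.

```bash
python3 - <<'E'
from h import *
go((-33,59),125,.1,12,guard=None);env.close_gripper();st("up")
q=quat(0,True)
p=W(-112,0,115);env.movel(p,.12,q);print(env.movel(W(-112,0,25),.08,q,guard=5));st("in pocket")
for x in(-80,-40,0,40,80,120,132,150):
    g=env.movel(W(x,0,25),.05 if x<125 else .02,q,guard=18);st(f"{x} {g}")
    if g:break
env.hold(.3);st("home");snap("scene","home");snap("top","home_t")
E
```

```text
up t23.4 org -58.4 28.7 77.8 F [-0.5 -0.5 -0. ] gap -0.00
False
in pocket t25.5 org -112.0 -0.3 25.5 F [0.2 0.3 0.8] gap -0.00
-80 False t26.3 org -80.1 0.0 24.9 F [ 0.4  0.8 -0.1] gap -0.00
-40 False t27.3 org -40.2 -0.0 25.0 F [1.1 0.1 0. ] gap 0.00
0 False t28.2 org -0.2 -0.0 25.0 F [ 0.9 -0.3  0. ] gap -0.00
40 False t29.2 org 39.8 -0.0 25.0 F [-0.1  0.1  0.2] gap -0.00
80 False t30.1 org 79.8 -0.0 25.0 F [ 1.  -0.1 -0.7] gap 0.00
120 False t31.1 org 119.8 -0.0 25.0 F [ 0.4 -0.7 -0.5] gap 0.00
132 False t31.8 org 132.0 -0.0 25.0 F [-0.2 -0.9 -0.2] gap -0.01
150 True t32.5 org 142.9 0.1 24.6 F [ 0.1 -2.   1.5] gap 0.00
home t32.8 org 142.8 0.4 24.1 F [ 0.9 -0.3  0.5] gap 0.00
```

```bash
python3 - <<'E'
from h import *
q=quat(0,True)
env.movel(W(133,0,25),.05,q);env.movel(W(133,0,130),.12,q);env.movel(W(-60,-40,200),.3,q)
env.set_joints([-1.372,0.313,1.498,0,1.331,-0.223]);env.hold(.5);st("away")
snap("scene","end");snap("top","end_t")
a=cv2.resize(cv2.imread("pics/end.png")[175:315,235:350],None,fx=3.2,fy=3.2,interpolation=cv2.INTER_CUBIC)
b=cv2.resize(cv2.imread("pics/end_t.png")[130:245,165:300],None,fx=3.2,fy=3.2,interpolation=cv2.INTER_CUBIC)
H=max(a.shape[0],b.shape[0]);P=lambda i:cv2.copyMakeBorder(i,0,H-i.shape[0],0,0,0)
cv2.imwrite("pics/end_c.png",np.hstack([P(a),P(b)]))
E
```

```text
away t38.0 org -674.1 228.0 197.2 F [0.2 0.1 0.3] gap 0.00
```

View pics/end_c.png

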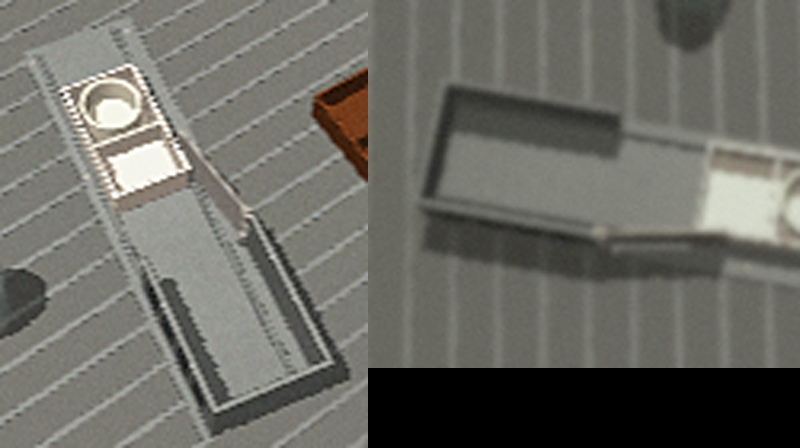

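The rack stayed at nose ≈ -80 and the gate is still open against its side. The shut fingers passed over the 40 mm rim, and the guard stop was the back wall. So the shut tips are also about 25 mm behind the TCP. I'll push again lower and check that force is felt.

```bash
python3 - <<'E'
from h import *
q=quat(0,True);u=np.array([np.cos(o[2]),np.sin(o[2])]);Z=1
def F():
    r=[]
    for _ in range(4): r.append(monitor.sense()["contact_force"][:2]@u)
    return np.mean(r)
env.reach(W(-112,0,110),q);print(env.movel(W(-112,0,Z),.1,q,guard=5));st("in pocket")
ok=True
for x in(-84,-70,-55,-40):
    g=env.movel(W(x,0,Z),.05,q,guard=15);print(x,g,F().round(2))
st();snap("top","mid");snap("scene","mid_s")
# rack nose estimate from scene image: bright-pixel profile along the rack's right rim (y=-39, z=40)
for n in("push","mid_s"):
    f=dict(np.load(n+".npz"));X=np.arange(-150,150,3.)
    for y in(-39,-33,33,39):
        P=proj(f,np.array([W(x,y,40) for x in X])).astype(np.float32);v=cv2.remap(f["frame"].max(2),P[None,:,0],P[None,:,1],1)[0]
        print(n,y,v[::3].tolist())
E
```

```text
False
in pocket t41.5 org -112.0 -0.4 1.6 F [ 0.8 -0.1  0.4] gap 0.00
-84 False -0.74
-70 False 1.01
-55 False 0.04
-40 False 0.54
 t43.5 org -39.5 0.1 1.0 F [-0.   0.6 -0.2] gap 0.00
push -39 [218, 153, 73, 220, 216, 228, 249, 247, 145, 138, 163, 161, 161, 163, 160, 158, 143, 133, 124, 76, 87, 93, 83, 80, 97, 77, 69, 82, 87, 73, 80, 83, 64, 159]
push -33 [18, 21, 17, 119, 182, 188, 190, 204, 124, 140, 158, 159, 160, 158, 159, 157, 155, 161, 161, 76, 85, 82, 88, 82, 81, 85, 82, 79, 81, 79, 81, 81, 72, 172]
push 33 [30, 14, 21, 24, 23, 21, 13, 142, 127, 82, 79, 77, 78, 135, 124, 141, 143, 142, 137, 138, 137, 115, 128, 138, 122, 131, 132, 137, 146, 137, 135, 142, 114, 172]
push 39 [25, 22, 18, 22, 16, 25, 15, 48, 91, 88, 87, 85, 81, 138, 158, 154, 158, 155, 157, 149, 137, 147, 166, 155, 151, 131, 140, 154, 155, 156, 157, 148, 158, 162]
mid_s -39 [186, 202, 219, 209, 194, 174, 23, 105, 35, 18, 222, 178, 198, 194, 160, 140, 147, 129, 124, 75, 86, 91, 81, 77, 99, 79, 64, 77, 84, 71, 80, 83, 60, 155]
mid_s -33 [130, 231, 225, 247, 210, 180, 19, 97, 26, 18, 83, 173, 211, 201, 193, 140, 157, 159, 161, 80, 81, 82, 82, 81, 80, 83, 84, 78, 78, 81, 77, 76, 80, 172]
mid_s 33 [122, 117, 152, 133, 112, 92, 26, 23, 24, 21, 19, 105, 130, 136, 130, 68, 73, 143, 137, 134, 135, 116, 126, 134, 115, 134, 130, 139, 142, 134, 133, 140, 110, 168]
mid_s 39 [153, 166, 163, 156, 97, 86, 92, 20, 21, 19, 19, 10, 100, 101, 92, 84, 80, 100, 155, 148, 132, 146, 158, 152, 149, 132, 137, 152, 152, 156, 157, 145, 150, 161]
```

The rack's bright rim now ends at x ≈ -24, against -80 before, so it is moving with the finger. I'll continue home.

```bash
python3 - <<'E'
from h import *
q=quat(0,True);Z=1
for x,v in((120,.07),(150,.025)):
    g=env.movel(W(x,0,Z),v,q,guard=10);st(f"{x} {g}")
    if g:break
env.hold(.2);st("home")
c=monitor.sense()["position"]
u=np.r_[np.cos(o[2]),np.sin(o[2]),0]
env.movel(c-8*u/1e3,.05,q);env.movel(c-8*u/1e3+[0,0,.13],.12,q);env.movel(W(-60,-40,200),.3,q)
env.set_joints([-1.372,0.313,1.498,0,1.331,-0.223]);env.hold(.2);st("away")
snap("scene","fin");snap("top","fin_t")
for n in("scene0","fin"):
    f=dict(np.load(n+".npz"));X=np.arange(-36,171,3.)
    for y,z in((-33,40),(0,40),(33,40)):
        P=proj(f,np.array([W(x,y,z) for x in X])).astype(np.float32);print(n,y,cv2.remap(f["frame"].max(2),P[None,:,0],P[None,:,1],1)[0].tolist())
    Y=np.arange(-60,75,4.);
    for z in(66,40): P=proj(f,np.array([W(-3,y,z) for y in Y])).astype(np.float32);print(n,"gate line",z,cv2.remap(f["frame"],P[None,:,0],P[None,:,1],1)[0].max(1).tolist())
f0,f1=dict(np.load("top0.npz"))["frame"].astype(int),dict(np.load("fin_t.npz"))["frame"].astype(int)
D=(abs(f0-f1).max(2)>50).astype(np.uint8);k,_,s,_=cv2.connectedComponentsWithStats(D)
print([r.tolist() for r in s[1:] if r[4]>8])
E
```

```text
120 False t46.1 org 120.0 -0.0 1.0 F [ 0.2 -1.5  0.8] gap 0.00
150 True t46.9 org 140.0 0.1 0.6 F [ 0.7 -3.4  1.7] gap -0.00
home t47.1 org 139.9 0.5 0.2 F [-0.6  0.6  0.4] gap 0.00
away t52.1 org -673.9 227.7 197.2 F [-0.2  0.2  0.2] gap 0.00
scene0 -33 [158, 157, 157, 156, 153, 159, 181, 125, 85, 84, 89, 88, 88, 90, 89, 82, 98, 118, 75, 80, 78, 80, 80, 81, 81, 79, 82, 84, 83, 82, 81, 81, 79, 81, 81, 82, 81, 81, 82, 80, 82, 82, 79, 78, 81, 82, 78, 81, 79, 76, 79, 77, 76, 79, 79, 79, 78, 76, 78, 74, 77, 171, 127, 63, 67, 69, 68, 62, 89]
scene0 0 [154, 154, 153, 156, 156, 163, 177, 143, 85, 84, 88, 90, 95, 91, 99, 83, 112, 159, 149, 150, 153, 152, 150, 149, 150, 154, 150, 151, 150, 152, 153, 152, 151, 154, 150, 148, 152, 152, 152, 154, 156, 152, 152, 149, 152, 155, 155, 153, 149, 148, 148, 150, 147, 145, 149, 149, 147, 144, 147, 147, 140, 156, 124, 53, 66, 70, 65, 62, 63]
scene0 33 [120, 128, 114, 141, 119, 122, 165, 177, 80, 85, 90, 89, 86, 88, 87, 121, 139, 134, 134, 131, 137, 139, 133, 138, 127, 114, 138, 121, 127, 126, 125, 134, 112, 128, 120, 122, 130, 132, 134, 139, 130, 137, 12
[... 1266 characters left out ...]
19, 211, 226, 208, 230, 219, 224, 186, 200, 206, 146, 211, 154, 205, 177, 185, 187, 174, 210, 212, 209, 217, 231, 208, 221, 215, 222, 209, 229, 218, 224, 208, 218, 226, 227, 231, 222, 235, 144, 174, 164, 129, 67, 69, 68, 71, 69, 83]
fin gate line 66 [131, 129, 107, 169, 159, 136, 128, 160, 121, 143, 139, 155, 120, 137, 135, 151, 129, 146, 133, 142, 148, 150, 138, 135, 142, 146, 148, 142, 161, 177, 124, 110, 122, 119]
fin gate line 40 [156, 147, 128, 94, 149, 93, 82, 88, 89, 90, 87, 89, 87, 86, 88, 90, 91, 89, 91, 91, 92, 91, 90, 89, 88, 90, 90, 91, 94, 116, 145, 71, 140, 133]
[[185, 160, 53, 32, 897], [200, 162, 10, 3, 14], [315, 184, 9, 3, 13], [282, 187, 48, 21, 602], [324, 207, 4, 5, 12]]
```

The gate-line pixels match the initial shut state. The rack's rear rim is at x ≈ 16–18 (home is 17), and only the organiser area changed. Handing in.

```bash
python3 -c "
from bench import job
job.hand_in()"
```

```text
the job is handed in; nothing more can be done
```

The rack is home against the back of the organiser with the gate shut behind it, and the job was handed in at about 52 s of the 61 s allowed. No verdict is reported, so this rests on my own checks.

**How it went:**
- **Gate and first push:** One fingertip swung the gate open and held it while the other, in the front pocket, pushed the rack until its nose was at about x = -80 mm (the limit was -98).
- **Final push:** I then put the closed fingers in the pocket and pushed the rack home. The guard stopped the push at x = 140 mm, where I expected about 141 mm with the rack on the back stop.

**Two attempts missed before that, without moving anything:**
- **First gate swing:** it passed over the top of the gate.
- **First home push:** it passed over the rack's rim and ended on the back wall, stopped by the 18 N guard.
- **Cause:** the fingertips sat about 25 mm (closed) to 38 mm (open) further behind the tool point than I had assumed.

**Last checks, from numbers in the final images rather than a picture viewed:**
- **Rack:** its rear rim is at about 15–18 mm inside the gate line (17 expected).
- **Gate:** its pixels match the shut starting state.
- **Bystanders:** the top view changed only around the organiser.
- **Robot:** the arm is back at its start pose, clear of everything.

**Not confirmed directly:**
- **Contact during the hold:** finger contact with the gate and rack was inferred from small forces (a few N, noise about 1 N) and the geometry.
- **Ramekin:** I did not measure its tilt at the end; it looked upright in the last picture I viewed, before the final push.

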